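Return the visitor-guide handsets to their charging cradles

TASK

Put each of the four black handsets back into the charging cradle whose tag has the colour of its sticker: lying flat on the cradle's floor, keypad up, the sticker end at the tagged end. Leave the white cup and the desk bell standing where they are.

Things in the scene. Friction and masses are not known exactly. Their poses are not given: they have to be found in the camera images.
- handset_red: loose black handset, keypad up, 120 x 40 x 26 mm high, about 150 g; a red sticker (32 x 34 mm) on top of its head end, grey keys on its tail half. Origin: underside at the balance point, on the centre line, 46 mm from the head end (+x) and 74 mm from the tail end (-x). y across its width, z up. At the start its head points away from the robot within 50 degrees
- cradle_red: fixed cream tray with a red tag on a black bar (15 mm high) across its +x end. Inside x -84 to 56, y -30 to 30 mm from the origin (a handset has 10 mm play); floor 4 mm up; side walls 4 mm thick, 10 high; plain end wall 14 high; outside x -88 to 72. Origin: underside, where a centred handset's origin comes to lie. x points away from the robot within 12 degrees, z up
- handset_teal: loose black handset, keypad up, 120 x 40 x 26 mm high, about 150 g; a teal sticker (32 x 34 mm) on top of its head end, grey keys on its tail half. Origin: underside at the balance point, on the centre line, 46 mm from the head end (+x) and 74 mm from the tail end (-x). y across its width, z up. At the start its head points away from the robot within 50 degrees
- cradle_teal: fixed cream tray with a teal tag on a black bar (15 mm high) across its +x end. Inside x -84 to 56, y -30 to 30 mm from the origin (a handset has 10 mm play); floor 4 mm up; side walls 4 mm thick, 10 high; plain end wall 14 high; outside x -88 to 72. Origin: underside, where a centred handset's origin comes to lie. x points away from the robot within 12 degrees, z up
- handset_blue: loose black handset, keypad up, 120 x 40 x 26 mm high, about 150 g; a blue sticker (32 x 34 mm) on top of its head end, grey keys on its tail half. Origin: underside at the balance point, on the centre line, 46 mm from the head end (+x) and 74 mm from the tail end (-x). y across its width, z up. At the start its head points away from the robot within 50 degrees
- cradle_blue: fixed cream tray with a blue tag on a black bar (15 mm high) across its +x end. Inside x -84 to 56, y -30 to 30 mm from the origin (a handset has 10 mm play); floor 4 mm up; side walls 4 mm thick, 10 high; plain end wall 14 high; outside x -88 to 72. Origin: underside, where a centred handset's origin comes to lie. x points away from the robot within 12 degrees, z up
- handset_yellow: loose black handset, keypad up, 120 x 40 x 26 mm high, about 150 g; a yellow sticker (32 x 34 mm) on top of its head end, grey keys on its tail half. Origin: underside at the balance point, on the centre line, 46 mm from the head end (+x) and 74 mm from the tail end (-x). y across its width, z up. At the start its head points away from the robot within 50 degrees
- cradle_yellow: fixed cream tray with a yellow tag on a black bar (15 mm high) across its +x end. Inside x -84 to 56, y -30 to 30 mm from the origin (a handset has 10 mm play); floor 4 mm up; side walls 4 mm thick, 10 high; plain end wall 14 high; outside x -88 to 72. Origin: underside, where a centred handset's origin comes to lie. x points away from the robot within 12 degrees, z up
- cup: bystander: loose white round cup without handle, 72 mm across, 85 mm high, standing. Origin: centre of its underside
- bell: bystander: loose steel desk bell, a dome 76 mm across with a small brass plunger, 55 mm high. Origin: centre of its underside

How it is judged:
By the outcome, as a careful person would: the job done as asked, in the order asked, and still so for the second after the job is handed in, with the robot touching nothing.
It also fails if it takes over 112 s, if anything falls off the work surface, if the arm or the gripper's body presses on something with over 40 N, if the wrist force passes 120 N, or if a joint passes its speed limit or range.

ROBOT

A 6-joint arm with a two-finger parallel gripper is mounted at the origin on the work surface. World frame = base frame: x ahead of the robot, y to its left, z up, the work surface at z = 0. Lengths are in m, angles in rad, forces in N, time in s.
With the tool pointing down it reaches from about 0.35 to 0.875 m from the base axis. Payload 15.5 kg.
Tool frame: the origin (TCP) lies at the very end of the fingers, on their centre line; the grasp point (between the pads) lies 19 mm behind it; y points along the fingers, x is the direction in which the jaws open and shut, and the axes are right-handed (so a half turn about y gives the same grasp; the last joint's range is limited). The gripper opens to 85 mm and grips with 20 to 120 N. Pads are 22 mm wide; open, the fingers measure 114 mm over their backs; the gripper's body (76 mm by 85 mm) begins 54 mm behind the grasp point. The pads swing forward as they close: fully open they stand 13 mm farther back than shut.
Start: joints at [-1.202, 0.494, 1.345, -0, 1.302, -0.096], TCP at [0.28, -0.559, 0.231] pointing down, gripper open.
Joint ranges: [-2.91, 2.91], [-0.82, 2.16], [0.22, 2.67], [-1.22, 4.37], [0.12, 2.79], [-3.08, 3.08]. Speed limits (rad/s): [1.89, 1.89, 2.57, 3.01, 3.01, 3.01].

INTERFACE

Orientations are given as a rotation vector (axis times angle).
In Python, from cell import arm gives the robot as it stands.
- The arm moves only by the shell command python3 -m crank 'ROWS' [OPENING]. ROWS is JSON, a list of rows, each an object with "xyz": the shift along the tool's x, y, z in m, a list of three; "delta_rot": the turn, a rotation vector about the tool's x, y, z in rad, a list of three. A call has 1 to 10 rows; each row is the pose to reach, as a shift and turn from the pose measured when the call began, along the tool's axes at that moment; what a row does not reach only later rows make up. A row lasts 1/8 s, in which the tool goes at most 62.5 mm and 10.7 degrees, less where a joint would pass 70% of its speed; a pose out of reach is approached as far as the arm can. A call with a gripper value outside its range is refused whole. OPENING is the closure, from 0 (fully open) to 1 (shut), set as the call begins (- or left out, the last holds). The fingers move at their own pace and stop on an object; the grip force is fixed at half the most. Time passes only in rows, so rows that repeat a pose let the fingers close. It gives the time, the measured TCP pose, the force and the opening at its end, in the units of the state.
- arm.sense(): the state, without advancing time (a new reading comes with each control period).
- arm.read_camera(name): name is "scene" or "top" or "wrist"; returns the picture (384x512x3 uint8, blue, green, red); there is no depth.
- arm.get_calibration(name): a dict with "fx", "fy", "cx", "cy" (pixels), "k1" (the pictures are not rectified: a ray, as slopes to the right and down, at radius r is drawn at 1 + k1 r^2 times it, then the intrinsics apply), "R" (3x3) and "t" (3): a world point X has camera coordinates R X + t. Camera axes: x right, y down, z forward; pixel columns grow to the right and rows downward; lengths in m; the calibration is good to about 2 mm. A picture is of the moment at which its call begins: read the wrist's pose just before it. get_calibration takes no time and is no camera call; for the wrist camera it gives the pose at the moment of the call.
- arm.hand_in(): hands the job in, once; it reports no verdict.
Trained networks look in the newest picture that a camera, given by its name, has taken for a name from the list of things; names that differ only in an ending like _2 or _b are one class to them, and where a whole thing is asked for, a point or a joint stands for the part that bears it (a point fixed in the world has none). Each returns a list of dicts, best first, with "confidence" (0 to 1); they miss things now and then, are a little off and sometimes report something else, mostly with a low value. They report only what shows in the picture. A call takes as long as a camera call.
- arm.look_for(label, camera): "point" ([column, row] in pixels, amid what is visible of it).
- arm.regions_of(label, camera): "region" (384x512 bool, what is visible of it) and "point" ([column, row] in pixels, amid what is visible of it).
The state is a dict: "time_s": time; "q": joint angles; "joint_vel": joint speeds; "joint_efforts": joint torques, N m; "eef_pos": TCP position; "eef_rot": TCP orientation; "wrist_force": force on the tool from outside, world axes, zero at the start; "moment": the same for the moment, N m; "finger_gap": finger opening in m.
Only numpy, scipy, OpenCV 4.12 (cv2) and the standard library are available. Lean on these libraries where they do the work, as an engineer would, in place of code of your own. Each camera call takes 0.05 s, during which the arm holds its last target. There are 200 camera calls.

## Working session

There is one attempt and no reset: what is moved stays moved. The work goes in short steps, Python scripts to look and compute and a shell command to move; the robot and the scene stay as the last step left them, time stands still between calls to the robot, and variables do not carry over. Pictures are saved under pics/ and viewed, about 12 in all and at most 16, crops included, and the job is handed in when it is done.

```bash
ls; mkdir -p pics; python3 - <<'E'
from cell import arm
import cv2,numpy as np
s=arm.sense();print({k:np.round(v,3) for k,v in s.items()})
a=arm.read_camera("scene");b=arm.read_camera("top")
cv2.imwrite("pics/scene.png",a);cv2.imwrite("pics/top.png",b)
for c in("scene","top","wrist"):print(c,arm.get_calibration(c))
E
```

```text
pics
{'time_s': np.float64(0.0), 'q': array([-1.201,  0.494,  1.346,  0.   ,  1.303, -0.096]), 'joint_vel': array([-0.001, -0.002,  0.001, -0.001,  0.001,  0.001]), 'joint_efforts': array([-2.0000e-03, -8.8217e+01, -3.8387e+01, -0.0000e+00,  1.0000e-02,
        0.0000e+00]), 'eef_pos': array([ 0.28 , -0.558,  0.231]), 'eef_rot': array([-1.393,  0.861, -0.859]), 'wrist_force': array([ 0.587, -0.099,  0.981]), 'moment': array([-0.044,  0.03 , -0.013]), 'finger_gap': np.float64(0.085)}
scene {'fx': 417.0984668726421, 'fy': 417.0984668726421, 'cx': 253.05466023805968, 'cy': 193.8857509648997, 'k1': -0.1507404493279359, 'R': array([[-0.80419809,  0.59424256,  0.01188323],
       [ 0.49654349,  0.68270018, -0.53606439],
       [-0.32666496, -0.42520142, -0.84409345]]), 't': array([ 0.42434115, -0.2468347 ,  1.27163122])}
top {'fx': 397.5030640263002, 'fy': 397.5030640263002, 'cx': 262.2376638527986, 'cy': 195.45729972698, 'k1': -0.11632388557134747, 'R': array([[-0.00649554, -0.99919468, -0.03959547],
       [-0.99055567,  0.0118524 , -0.13659789],
       [ 0.13695719,  0.03833424, -0.98983494]]), 't': array([0.02507826, 0.53703666, 0.82762547])}
wrist {'fx': 283.45306274255887, 'fy': 283.45306274255887, 'cx': 253.8783042430098, 'cy': 193.64201012249868, 'k1': -0.020464379469294518, 'R': array([[ 4.48864867e-01, -8.93599554e-01, -4.10083126e-04],
       [-8.57164733e-01, -4.30692871e-01,  2.82439855e-01],
       [-2.52564748e-01, -1.26425819e-01, -9.59284921e-01]]), 't': array([-0.62335058, -0.03674855,  0.37972067])}
```

View pics/top.png

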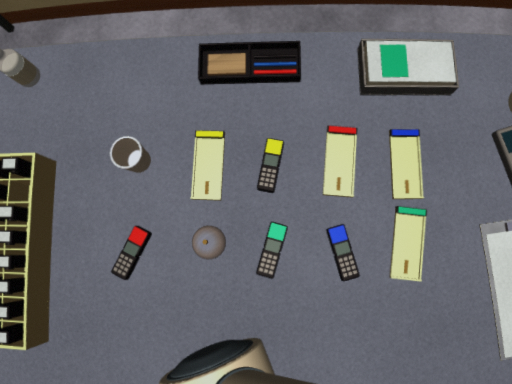

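View pics/scene.png

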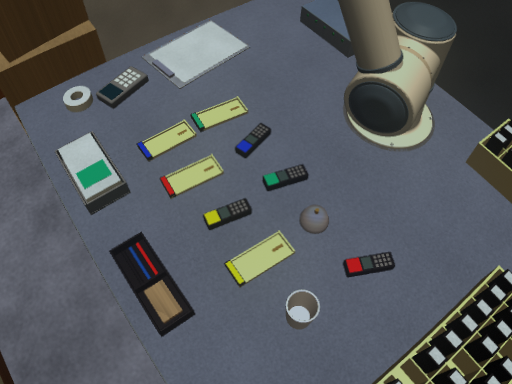

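The top and scene pictures show all four handsets, the cradles, the cup (127,152 in top) and the bell (209,242), all unobstructed. Next I fit silhouettes in both views.

```bash
cat > h.py <<'E'
from cell import arm
import cv2,numpy as np,json
from scipy.optimize import minimize
from scipy.spatial.transform import Rotation as Ro
def box(x0,x1,y0,y1,z0,z1): return np.array([[x,y,z] for x in(x0,x1) for y in(y0,y1) for z in(z0,z1)])/1000
HS=[box(-74,46,-20,20,0,26)]
CR=[box(-88,72,-34,34,0,4),box(56,72,-34,34,0,15),box(-88,-84,-34,34,0,14),box(-84,56,30,34,0,10),box(-84,56,-34,-30,0,10)]
def proj(c,X):
    p=X@np.array(c["R"]).T+c["t"]; s=p[:,:2]/p[:,2:]; s=s*(1+c["k1"]*(s**2).sum(1,keepdims=True))
    return s*[c["fx"],c["fy"]]+[c["cx"],c["cy"]]
def ray(c,uv,z):
    d=(np.array(uv,float)-[c["cx"],c["cy"]])/[c["fx"],c["fy"]]; s=d.copy()
    for _ in range(20): s=d/(1+c["k1"]*(s@s))
    R=np.array(c["R"]);o=-R.T@c["t"];v=R.T@np.r_[s,1]; return o+v*(z-o[2])/v[2]
def sil(c,boxes,p):
    X,Y,Z,a=p; m=np.zeros((384*2,512*2),np.uint8)
    R=Ro.from_euler('z',a).as_matrix()
    for b in boxes:
        q=proj(c,b@R.T+[X,Y,Z])
        h=cv2.convexHull(q.astype(np.float32))
        cv2.fillConvexPoly(m,np.round((h*2+.5)*16).astype(np.int32),1,shift=4)
    return cv2.resize(m.astype(np.float32),(512,384),interpolation=cv2.INTER_AREA)
def fit(boxes,views,p0,freez=True):
    def cost(d):
        p=[p0[0]+d[0]*.01,p0[1]+d[1]*.01,p0[2]+(d[3]*.01 if freez else 0),p0[3]+d[2]*.1]; t=0
        for c,m in views:
            s=sil(c,boxes,p); t+=np.abs(s-m).sum()/m.sum()
        return t
    n=4 if freez else 3
    best=None
    for a in(-.4,0,.4):
        S=np.vstack([np.zeros(n),np.eye(n)]); S[:,2]+=a/.1
        r=minimize(cost,S[0],method='Nelder-Mead',options=dict(initial_simplex=S,xatol=.01,fatol=1e-4,maxiter=300))
        if best is None or r.fun<best.fun: best=r
    d=best.x
    return [p0[0]+d[0]*.01,p0[1]+d[1]*.01,p0[2]+(d[3]*.01 if freez else 0),p0[3]+d[2]*.1],best.fun
E
python3 - <<'E'
from h import *
cal={c:arm.get_calibration(c) for c in("top","scene")}
out={}
for k in("handset","cradle"):
  for col in("red","teal","blue","yellow"):
    n=f"{k}_{col}";v=[];pts=[]
    for c in cal:
        r=arm.regions_of(n,c)
        if not r: print(n,c,"none");continue
        pts.append((c,np.round(r[0]["point"]).astype(int).tolist(),round(r[0]["confidence"],2),int(r[0]["region"].sum())))
        v.append((cal[c],r[0]["region"].astype(np.float32),r[0]["point"]))
    p=ray(v[0][0],v[0][2],.015)
    res,f=fit(HS if k=="handset" else CR,[x[:2] for x in v],[p[0],p[1],0,0.])
    out[n]=res;print(n,pts,np.round(res[:3],4),"yaw",round(np.degrees(res[3]),1),"cost",round(f,3))
for n in("cup","bell"):
    r=arm.look_for(n,"top");print(n,r[0],ray(cal["top"],r[0]["point"],.04 if n=="cup" else .025).round(3))
json.dump(out,open("poses.json","w"))
print(arm.sense()["time_s"])
E
```

```text
handset_red [('top', [135, 254], 0.6, 1049), ('scene', [368, 264], 0.57, 882)] [ 0.4277  0.3117 -0.0028] yaw -26.2 cost 0.252
handset_teal top none
handset_teal [('scene', [284, 177], 0.7, 741)] [ 0.4289 -0.012  -0.0138] yaw -13.7 cost 0.092
handset_blue [('top', [345, 254], 0.57, 1048), ('scene', [253, 138], 0.69, 526)] [ 0.4261 -0.1518 -0.0073] yaw 16.4 cost 0.368
handset_yellow [('top', [270, 164], 0.55, 979), ('scene', [227, 216], 0.73, 790)] [ 6.229e-01 -4.000e-04  2.000e-03] yaw -11.3 cost 0.23
cradle_red [('top', [339, 162], 0.9, 2108), ('scene', [191, 175], 0.7, 1333)] [ 0.6273 -0.1562  0.0015] yaw -4.4 cost 0.111
cradle_teal [('top', [407, 162], 0.72, 2068), ('scene', [218, 112], 0.72, 1055)] [ 0.6248 -0.316  -0.0261] yaw 0.4 cost 2.113
cradle_blue [('top', [406, 162], 0.78, 2146), ('scene', [163, 139], 0.95, 1188)] [ 0.6198 -0.3065  0.0028] yaw -0.5 cost 0.073
cradle_yellow [('top', [207, 167], 0.67, 2136), ('scene', [263, 258], 0.79, 1811)] [6.225e-01 1.453e-01 6.000e-04] yaw -2.5 cost 0.073
cup {'point': [129.5, 156.5], 'confidence': 0.73} [0.629 0.32  0.04 ]
bell {'point': [208.5, 244.2], 'confidence': 0.79} [0.433 0.139 0.025]
1.0
```

The network gave the blue cradle for cradle_teal in top (406,162), but the picture shows teal at (408,243). The handset regions also fit loosely, so I redo these with colour segmentation.

```bash
cat > m.py <<'E'
from h import *
cal={c:arm.get_calibration(c) for c in("top","scene")}
im={c:cv2.imread(f"pics/{c}.png") for c in cal}
P=json.load(open("poses.json"))
seed=dict(red=(132,252),teal=(272,250),blue=(343,252),yellow=(270,165))
vis={c:im[c].copy() for c in im}
for col,s in seed.items():
    X0=ray(cal["top"],s,.02); v=[]
    for c in cal:
        g=cv2.cvtColor(im[c],cv2.COLOR_BGR2HSV); u=proj(cal[c],X0[None])[0]
        m=((g[...,2]<48)|((g[...,1]>150)&(g[...,2]>60))).astype(np.uint8)
        w=np.zeros_like(m);cv2.circle(w,tuple(int(t) for t in u),36,1,-1)
        m=cv2.morphologyEx(m*w,cv2.MORPH_CLOSE,np.ones((5,5),np.uint8))
        n,l,st,ce=cv2.connectedComponentsWithStats(m)
        i=1+np.argmax(st[1:,4]); m=(l==i); v.append((cal[c],m.astype(np.float32)))
        vis[c][cv2.morphologyEx(m.astype(np.uint8),cv2.MORPH_GRADIENT,np.ones((3,3),np.uint8))>0]=(255,0,255)
    res,f=fit(HS,v,[X0[0]-.01,X0[1],0,0.]); P["handset_"+col]=res
    print(col,[int(x[1].sum()) for x in v],np.round(res[:3],4),"yaw",round(np.degrees(res[3]),1),"cost",round(f,3))
arm.read_camera("top")
v=[]
for c,u in(("top",(408,243)),("scene",(218,114))):
    arm.read_camera(c)
    for r in arm.regions_of("cradle_teal",c)+arm.regions_of("cradle",c):
        print(c,np.round(r["point"]),round(r["confidence"],2),int(r["region"].sum()))
        if np.hypot(*(np.array(r["point"])-u))<15: v.append((cal[c],r["region"].astype(np.float32)));break
X0=ray(cal["top"],(408,243),.01)
res,f=fit(CR,v,[X0[0],X0[1],0,0.]); P["cradle_teal"]=res
print("cr teal",len(v),np.round(res[:3],4),np.degrees(res[3]),f)
json.dump(P,open("poses.json","w"))
for n,p in P.items():
    for c in cal:
        for b in (HS if n[0]=="h" else CR): 
            q=cv2.convexHull(proj(cal[c],b@Ro.from_euler('z',p[3]).as_matrix().T+p[:3]).astype(np.float32))
            cv2.polylines(vis[c],[np.round(q).astype(np.int32)],True,(0,255,0))
cv2.imwrite("pics/fit.png",np.vstack([cv2.resize(vis["top"][100:300,90:450],None,fx=1.6,fy=1.4),cv2.resize(vis["scene"][80:300,120:420],(576,300))]))
E
python3 m.py
```

```text
red [673, 737] [ 0.4267  0.3123 -0.0061] yaw -26.3 cost 1.066
teal [408, 583] [ 0.4344 -0.0029 -0.0076] yaw -16.7 cost 2.002
blue [527, 455] [ 0.4256 -0.1527 -0.009 ] yaw 15.3 cost 1.65
yellow [482, 660] [ 0.6247 -0.0013 -0.0058] yaw -12.7 cost 1.506Traceback (most recent call last):
  File "m.py", line 23, in <module>
    for r in arm.regions_of("cradle_teal",c)+arm.regions_of("cradle",c):
                                             ~~~~~~~~~~~~~~^^^^^^^^^^^^
ValueError: it knows: bell, cradle_blue, cradle_red, cradle_teal, cradle_yellow, cup, handset_blue, handset_red, handset_teal, handset_yellow
```

```bash
python3 - <<'E'
s=open("m.py").read()
a=s.index("        n,l,st,ce");b=s.index("        vis[c][cv2")
s=s[:a]+'''        n,l,st,ce=cv2.connectedComponentsWithStats(m)
        pts=np.argwhere(np.isin(l,[i for i in range(1,n) if st[i,4]>25]))[:,::-1].astype(np.int32)
        m=np.zeros_like(m);cv2.fillConvexPoly(m,cv2.convexHull(pts),1);v.append((cal[c],m.astype(np.float32)))
'''+s[b:]
s=s.replace(",36,1,-1",",34,1,-1").replace('+arm.regions_of("cradle",c)','').replace('arm.read_camera("top")\n','').replace("<48","<50")
open("m.py","w").write(s)
E
python3 m.py
```

```text
red [1055, 912] [ 0.4278  0.3114 -0.0032] yaw -26.4 cost 0.202
teal [979, 723] [ 4.35e-01 -2.90e-03  4.00e-04] yaw -16.5 cost 0.229
blue [1065, 592] [ 0.4254 -0.1505 -0.0006] yaw 15.3 cost 0.22
yellow [961, 823] [ 6.238e-01 -4.000e-04 -8.000e-04] yaw -12.0 cost 0.204
top [409. 244.] 0.97 2326
scene [220. 115.] 0.72 1063
cr teal 2 [ 0.4392 -0.3035  0.0017] -7.329492266732292 0.07358855754137039
```

View pics/fit.png

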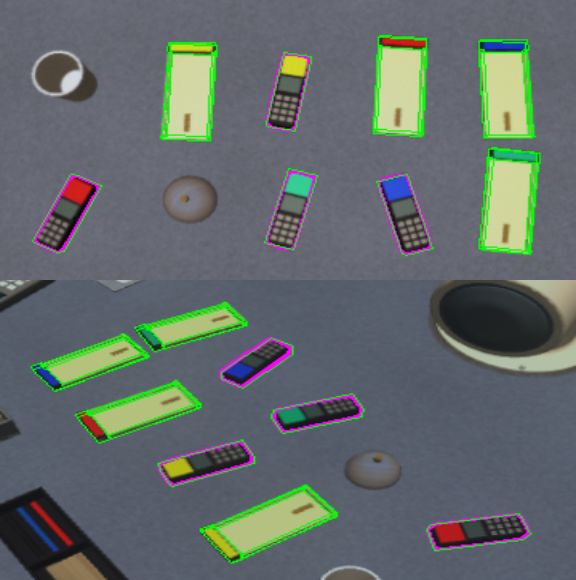

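The fitted outlines (green and magenta) match everything in both views, and base heights are within 3 mm of 0. Next is a planning helper.

```bash
cat > go.py <<'E'
# python3 go.py name tcp_z : shift/turn in the tool frame from the present pose to above name's origin
from h import *
import sys
s=arm.sense();R=Ro.from_rotvec(s["eef_rot"]);P=json.load(open("poses.json"))
def plan(n,z,rel=None):
    p=P[n];best=None
    for k in(0,np.pi):
        a=p[3]+np.pi/2+k; x=np.array([np.cos(a),np.sin(a),0]);y=np.array([0,0,-1.]);T=Ro.from_matrix(np.c_[x,y,np.cross(x,y)])
        d=(R.inv()*T).as_rotvec()
        if best is None or np.linalg.norm(d)<np.linalg.norm(best): best=d
    print(n,z,"xyz",R.inv().apply(np.array([p[0],p[1],z])-s["eef_pos"]).round(4).tolist(),"rot",best.round(4).tolist())
print("t",round(s["time_s"],2),"q6",round(s["q"][5],2),"tcp",s["eef_pos"].round(4),"gap",round(float(s["finger_gap"]),4),"F",s["wrist_force"].round(1))
if __name__=="__main__":
    for a in sys.argv[1:]:
        n,z=a.split(":");plan(n,float(z))
E
python3 go.py handset_teal:.12 handset_teal:.009
```

```text
t 1.35 q6 -0.1 tcp [ 0.2802 -0.5587  0.2313] gap 0.0854 F [-0.4 -0.3 -0.3]
handset_teal 0.12 xyz [-0.4275, 0.1113, 0.3876] rot [-0.0, 0.7525, 0.0]
handset_teal 0.009 xyz [-0.4275, 0.2223, 0.3876] rot [-0.0, 0.7525, 0.0]
```

```bash
python3 -m crank '[{"xyz":[-0.43,0.111,0.388],"delta_rot":[0,0.7525,0]},{"xyz":[-0.43,0.111,0.388],"delta_rot":[0,0.7525,0]},{"xyz":[-0.43,0.111,0.388],"delta_rot":[0,0.7525,0]},{"xyz":[-0.43,0.111,0.388],"delta_rot":[0,0.7525,0]},{"xyz":[-0.43,0.111,0.388],"delta_rot":[0,0.7525,0]},{"xyz":[-0.43,0.111,0.388],"delta_rot":[0,0.7525,0]},{"xyz":[-0.43,0.111,0.388],"delta_rot":[0,0.7525,0]},{"xyz":[-0.43,0.111,0.388],"delta_rot":[0,0.7525,0]},{"xyz":[-0.43,0.111,0.388],"delta_rot":[0,0.7525,0]},{"xyz":[-0.43,0.111,0.388],"delta_rot":[0,0.7525,0]}]' 0
python3 go.py handset_teal:.12 handset_teal:.009
python3 - <<'E'
from h import *
c=arm.get_calibration("wrist");w=arm.read_camera("wrist")
p=json.load(open("poses.json"))["handset_teal"]
q=cv2.convexHull(proj(c,HS[0]@Ro.from_euler('z',p[3]).as_matrix().T+p[:3]).astype(np.float32))
cv2.polylines(w,[np.round(q).astype(np.int32)],True,(0,255,0));cv2.imwrite("pics/w1.png",w)
E
```

```text
time_s: 2.6
eef_pos: [0.4346, 0.0022, 0.1199]
eef_rot: [-1.06, 1.417, -1.416]
wrist_force: [0.2, -0.6, -0.7]
finger_gap: 0.0856
t 2.6 q6 1.72 tcp [0.4346 0.0022 0.1199] gap 0.0856 F [ 0.2 -0.6 -0.7]
handset_teal 0.12 xyz [0.0047, -0.0001, 0.0019] rot [-0.0, 0.002, -0.0002]
handset_teal 0.009 xyz [0.0047, 0.1109, 0.0019] rot [-0.0, 0.002, -0.0002]
```

View pics/w1.png

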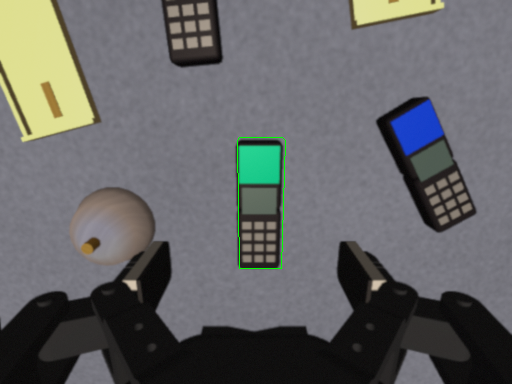

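The wrist view shows the teal handset at (260,203), matching the predicted outline to about 2 mm. I descend.

```bash
python3 -m crank '[{"xyz":[0.005,0.06,0.002],"delta_rot":[0,0.002,0]},{"xyz":[0.005,0.09,0.002],"delta_rot":[0,0.002,0]},{"xyz":[0.005,0.111,0.002],"delta_rot":[0,0.002,0]},{"xyz":[0.005,0.111,0.002],"delta_rot":[0,0.002,0]}]' 0
python3 -m crank '[{"xyz":[0,0,0],"delta_rot":[0,0,0]},{"xyz":[0,0,0],"delta_rot":[0,0,0]},{"xyz":[0,0,0],"delta_rot":[0,0,0]},{"xyz":[0,0,0],"delta_rot":[0,0,0]},{"xyz":[0,0,0],"delta_rot":[0,0,0]}]' 1
python3 go.py handset_teal:.14
python3 - <<'E'
from h import *
cv2.imwrite("pics/w2.png",arm.read_camera("wrist"))
E
```

```text
time_s: 3.15
eef_pos: [0.4349, -0.0011, 0.0076]
eef_rot: [-1.06, 1.42, -1.416]
wrist_force: [-0.7, -0.5, -0.3]
finger_gap: 0.0853
time_s: 3.78
eef_pos: [0.4355, -0.0012, 0.0086]
eef_rot: [-1.059, 1.419, -1.417]
wrist_force: [-0.6, 1.1, 15.5]
finger_gap: 0.0385
t 3.77 q6 1.72 tcp [ 0.4355 -0.0012  0.0086] gap 0.0385 F [-0.6  1.1 15.5]
handset_teal 0.14 xyz [0.0017, -0.1314, -0.0] rot [0.0007, -0.0, -0.0007]
```

View pics/w2.png

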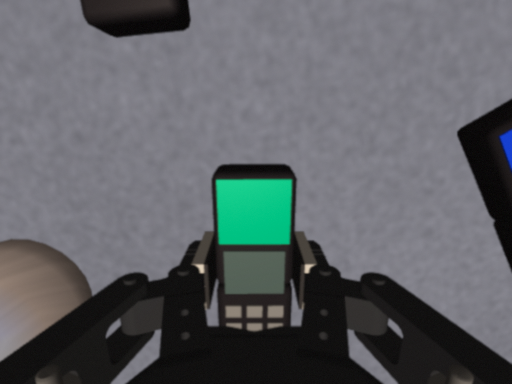

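```bash
python3 go.py cradle_teal:.12; python3 -m crank '[{"xyz":[0,-0.05,0],"delta_rot":[0,0,0]},{"xyz":[0,-0.11,0],"delta_rot":[0,0,0]}]' 1; python3 go.py cradle_teal:.12
```

```text
t 3.83 q6 1.72 tcp [ 0.4354 -0.0012  0.0086] gap 0.0385 F [-1.3  0.2 15.9]
cradle_teal 0.12 xyz [0.2888, -0.1117, 0.0893] rot [0.0008, -0.1598, -0.0008]
time_s: 4.08
eef_pos: [0.4348, -0.0012, 0.1197]
eef_rot: [-1.06, 1.42, -1.416]
wrist_force: [1.6, 0.1, -2.3]
finger_gap: 0.0385
t 4.08 q6 1.72 tcp [ 0.4348 -0.0012  0.1197] gap 0.0385 F [ 1.6  0.1 -2.3]
cradle_teal 0.12 xyz [0.2887, -0.0006, 0.09] rot [0.0026, -0.1599, -0.0007]
```

```bash
python3 -m crank '[{"xyz":[0.289,0,0.09],"delta_rot":[0,-0.16,0]},{"xyz":[0.289,0,0.09],"delta_rot":[0,-0.16,0]},{"xyz":[0.289,0,0.09],"delta_rot":[0,-0.16,0]},{"xyz":[0.289,0,0.09],"delta_rot":[0,-0.16,0]},{"xyz":[0.289,0,0.09],"delta_rot":[0,-0.16,0]},{"xyz":[0.289,0,0.09],"delta_rot":[0,-0.16,0]},{"xyz":[0.289,0,0.09],"delta_rot":[0,-0.16,0]}]' 1; python3 go.py cradle_teal:.013
python3 - <<'E'
from h import *
c=arm.get_calibration("wrist");w=arm.read_camera("wrist")
p=json.load(open("poses.json"))["cradle_teal"]
for b in CR:
    q=cv2.convexHull(proj(c,b@Ro.from_euler('z',p[3]).as_matrix().T+p[:3]).astype(np.float32))
    cv2.polylines(w,[np.round(q).astype(np.int32)],True,(0,0,255))
cv2.imwrite("pics/w3.png",w)
E
```

```text
time_s: 4.95
eef_pos: [0.4386, -0.3035, 0.1194]
eef_rot: [-1.147, 1.306, -1.301]
wrist_force: [-0.2, 0.8, -1.8]
finger_gap: 0.0381
t 4.95 q6 0.98 tcp [ 0.4386 -0.3035  0.1194] gap 0.0381 F [-0.2  0.8 -1.8]
cradle_teal 0.013 xyz [0.0001, 0.1064, 0.0009] rot [0.003, -0.0006, -0.0013]
```

View pics/w3.png

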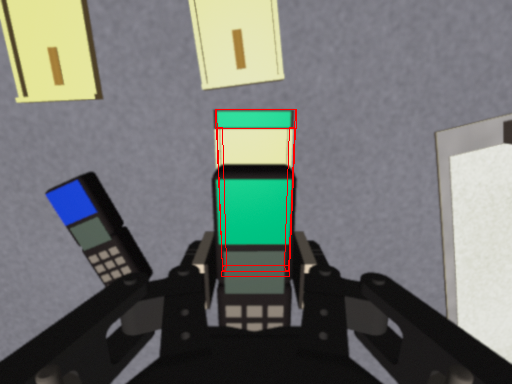

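The cradle outline matches the picture (tag at 255,118), and the handset is aligned above it. I lower and release.

```bash
python3 -m crank '[{"xyz":[0,0.05,0.001],"delta_rot":[0.003,0,0]},{"xyz":[0,0.09,0.001],"delta_rot":[0.003,0,0]},{"xyz":[0,0.106,0.001],"delta_rot":[0.003,0,0]},{"xyz":[0,0.106,0.001],"delta_rot":[0.003,0,0]}]' 1; python3 -m crank '[{"xyz":[0,0,0],"delta_rot":[0,0,0]},{"xyz":[0,0,0],"delta_rot":[0,0,0]},{"xyz":[0,0,0],"delta_rot":[0,0,0]},{"xyz":[0,-0.04,0],"delta_rot":[0,0,0]},{"xyz":[0,-0.1,0],"delta_rot":[0,0,0]},{"xyz":[0,-0.11,0],"delta_rot":[0,0,0]}]' 0.1; python3 go.py handset_blue:.12 handset_blue:.009
python3 - <<'E'
from h import *
cv2.imwrite("pics/w4.png",arm.read_camera("wrist"))
E
```

```text
time_s: 5.5
eef_pos: [0.4394, -0.3018, 0.0132]
eef_rot: [-1.146, 1.304, -1.3]
wrist_force: [0.3, 0.6, -1.1]
finger_gap: 0.0386
time_s: 6.25
eef_pos: [0.4409, -0.3033, 0.127]
eef_rot: [-1.145, 1.298, -1.304]
wrist_force: [-0.5, 0.1, -0.2]
finger_gap: 0.0769
t 6.25 q6 0.98 tcp [ 0.4409 -0.3033  0.127 ] gap 0.0769 F [-0.5  0.1 -0.2]
handset_blue 0.12 xyz [-0.1496, 0.0067, -0.0346] rot [-0.0035, -0.3942, 0.0019]
handset_blue 0.009 xyz [-0.1497, 0.1177, -0.0351] rot [-0.0035, -0.3942, 0.0019]
```

View pics/w4.png

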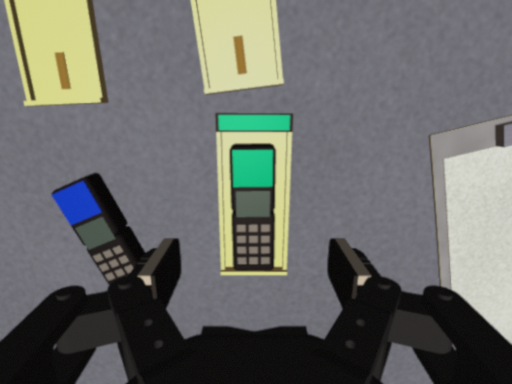

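Teal lies inside its cradle, sticker at the tag end. Blue is next.

```bash
python3 -m crank '[{"xyz":[-0.05,0,-0.012],"delta_rot":[0,-0.13,0]},{"xyz":[-0.1,0,-0.024],"delta_rot":[0,-0.26,0]},{"xyz":[-0.15,0.007,-0.035],"delta_rot":[0,-0.394,0]},{"xyz":[-0.15,0.007,-0.035],"delta_rot":[0,-0.394,0]},{"xyz":[-0.15,0.007,-0.035],"delta_rot":[0,-0.394,0]},{"xyz":[-0.15,0.07,-0.035],"delta_rot":[-0.003,-0.394,0]},{"xyz":[-0.15,0.105,-0.035],"delta_rot":[-0.003,-0.394,0]},{"xyz":[-0.15,0.117,-0.035],"delta_rot":[-0.003,-0.394,0]},{"xyz":[-0.15,0.117,-0.035],"delta_rot":[-0.003,-0.394,0]}]' 0.1; python3 go.py handset_blue:.009
```

```text
time_s: 7.42
eef_pos: [0.425, -0.1504, 0.009]
eef_rot: [-1.325, 1.011, -1.011]
wrist_force: [0.3, -0.4, 0.7]
finger_gap: 0.0768
t 7.42 q6 0.83 tcp [ 0.425  -0.1504  0.009 ] gap 0.0768 F [ 0.3 -0.4  0.7]
handset_blue 0.009 xyz [0.0002, -0.0, 0.0003] rot [0.0011, -0.0014, 0.0004]
```

```bash
python3 -m crank '[{"xyz":[0,0,0],"delta_rot":[0,0,0]},{"xyz":[0,0,0],"delta_rot":[0,0,0]},{"xyz":[0,0,0],"delta_rot":[0,0,0]},{"xyz":[0,0,0],"delta_rot":[0,0,0]},{"xyz":[0,0,0],"delta_rot":[0,0,0]},{"xyz":[0,-0.05,0],"delta_rot":[0,0,0]},{"xyz":[0,-0.11,0],"delta_rot":[0,0,0]},{"xyz":[0,-0.11,0],"delta_rot":[0,0,0]}]' 1; python3 go.py cradle_blue:.12 cradle_blue:.013
```

```text
time_s: 8.43
eef_pos: [0.4272, -0.1513, 0.1232]
eef_rot: [-1.323, 1.004, -1.017]
wrist_force: [0.1, -0.1, -2.4]
finger_gap: 0.0384
t 8.43 q6 0.83 tcp [ 0.4272 -0.1513  0.1232] gap 0.0384 F [ 0.1 -0.1 -2.4]
cradle_blue 0.12 xyz [0.2005, 0.005, 0.1449] rot [-0.0056, 0.2748, 0.0051]
cradle_blue 0.013 xyz [0.1999, 0.112, 0.1444] rot [-0.0056, 0.2748, 0.0051]
```

```bash
python3 -m crank '[{"xyz":[0.2,0.005,0.145],"delta_rot":[0,0.275,0]},{"xyz":[0.2,0.005,0.145],"delta_rot":[0,0.275,0]},{"xyz":[0.2,0.005,0.145],"delta_rot":[0,0.275,0]},{"xyz":[0.2,0.005,0.145],"delta_rot":[0,0.275,0]},{"xyz":[0.2,0.005,0.145],"delta_rot":[0,0.275,0]},{"xyz":[0.2,0.005,0.145],"delta_rot":[0,0.275,0]},{"xyz":[0.2,0.005,0.145],"delta_rot":[-0.005,0.275,0.005]}]' 1; python3 go.py cradle_blue:.013
python3 - <<'E'
from h import *
c=arm.get_calibration("wrist");w=arm.read_camera("wrist")
p=json.load(open("poses.json"))["cradle_blue"]
for b in CR:
    q=cv2.convexHull(proj(c,b@Ro.from_euler('z',p[3]).as_matrix().T+p[:3]).astype(np.float32))
    cv2.polylines(w,[np.round(q).astype(np.int32)],True,(0,0,255))
cv2.imwrite("pics/w5.png",w)
E
```

```text
time_s: 9.3
eef_pos: [0.6187, -0.305, 0.1199]
eef_rot: [-1.205, 1.216, -1.214]
wrist_force: [-0.4, -0.3, -1.8]
finger_gap: 0.0384
t 9.3 q6 1.03 tcp [ 0.6187 -0.305   0.1199] gap 0.0384 F [-0.4 -0.3 -1.8]
cradle_blue 0.013 xyz [0.0016, 0.1069, 0.0012] rot [0.0009, 0.0001, -0.0009]
```

View pics/w5.png

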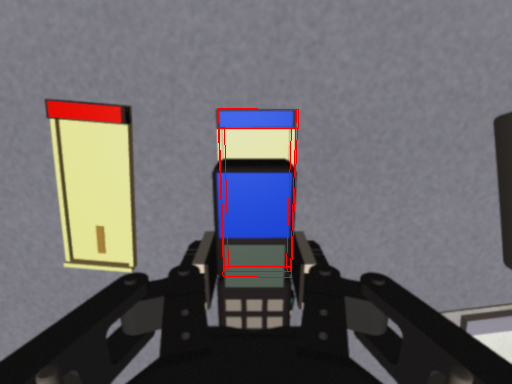

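The outline again matches (blue tag at 257,118). I lower and release.

```bash
python3 -m crank '[{"xyz":[0.0015,0.05,0.001],"delta_rot":[0,0,0]},{"xyz":[0.0015,0.09,0.001],"delta_rot":[0,0,0]},{"xyz":[0.0015,0.1065,0.001],"delta_rot":[0,0,0]},{"xyz":[0.0015,0.1065,0.001],"delta_rot":[0,0,0]}]' 1; python3 -m crank '[{"xyz":[0,0,0],"delta_rot":[0,0,0]},{"xyz":[0,0,0],"delta_rot":[0,0,0]},{"xyz":[0,0,0],"delta_rot":[0,0,0]},{"xyz":[0,-0.04,0],"delta_rot":[0,0,0]},{"xyz":[0,-0.1,0],"delta_rot":[0,0,0]},{"xyz":[0,-0.11,0],"delta_rot":[0,0,0]}]' 0.1; python3 go.py handset_yellow:.12 handset_yellow:.009
```

```text
time_s: 9.85
eef_pos: [0.6198, -0.3062, 0.0138]
eef_rot: [-1.205, 1.216, -1.214]
wrist_force: [0.1, 0.1, -0.8]
finger_gap: 0.0382
time_s: 10.6
eef_pos: [0.6218, -0.3075, 0.1285]
eef_rot: [-1.204, 1.21, -1.219]
wrist_force: [0.6, 0.2, -0.4]
finger_gap: 0.0769
t 10.6 q6 1.03 tcp [ 0.6218 -0.3075  0.1285] gap 0.0769 F [ 0.6  0.2 -0.4]
handset_yellow 0.12 xyz [-0.3071, 0.0077, -0.0004] rot [-0.0051, 0.2012, 0.0018]
handset_yellow 0.009 xyz [-0.3074, 0.1187, -0.0009] rot [-0.0051, 0.2012, 0.0018]
```

```bash
python3 -m crank '[{"xyz":[-0.307,0.008,0],"delta_rot":[0,0.2,0]},{"xyz":[-0.307,0.008,0],"delta_rot":[0,0.2,0]},{"xyz":[-0.307,0.008,0],"delta_rot":[0,0.2,0]},{"xyz":[-0.307,0.008,0],"delta_rot":[0,0.2,0]},{"xyz":[-0.307,0.008,0],"delta_rot":[0,0.2,0]},{"xyz":[-0.307,0.008,0],"delta_rot":[-0.005,0.2,0.002]},{"xyz":[-0.307,0.008,0],"delta_rot":[-0.005,0.2,0.002]}]' 0.1; python3 go.py handset_yellow:.009
```

```text
time_s: 11.48
eef_pos: [0.6242, -0.0007, 0.1195]
eef_rot: [-1.104, 1.36, -1.36]
wrist_force: [-0.8, 0.5, 0.3]
finger_gap: 0.0772
t 11.47 q6 1.68 tcp [ 0.6242 -0.0007  0.1195] gap 0.0772 F [-0.8  0.5  0.3]
handset_yellow 0.009 xyz [-0.0003, 0.1105, -0.0004] rot [0.0002, 0.0018, 0.0002]
```

```bash
python3 -m crank '[{"xyz":[0,0.06,0],"delta_rot":[0,0,0]},{"xyz":[0,0.095,0],"delta_rot":[0,0,0]},{"xyz":[0,0.11,0],"delta_rot":[0,0,0]},{"xyz":[0,0.11,0],"delta_rot":[0,0,0]}]' 0.1;  python3 -m crank '[{"xyz":[0,0,0],"delta_rot":[0,0,0]},{"xyz":[0,0,0],"delta_rot":[0,0,0]},{"xyz":[0,0,0],"delta_rot":[0,0,0]},{"xyz":[0,0,0],"delta_rot":[0,0,0]},{"xyz":[0,0,0],"delta_rot":[0,0,0]},{"xyz":[0,-0.05,0],"delta_rot":[0,0,0]},{"xyz":[0,-0.11,0],"delta_rot":[0,0,0]},{"xyz":[0,-0.11,0],"delta_rot":[0,0,0]}]' 1; python3 go.py cradle_yellow:.12
```

```text
time_s: 11.98
eef_pos: [0.624, -0.0016, 0.0092]
eef_rot: [-1.104, 1.362, -1.361]
wrist_force: [0.9, -0.7, 0.8]
finger_gap: 0.0767
time_s: 12.98
eef_pos: [0.627, -0.0018, 0.1246]
eef_rot: [-1.098, 1.355, -1.365]
wrist_force: [-0.7, 1.1, -2.1]
finger_gap: 0.0387
t 12.97 q6 1.68 tcp [ 0.627  -0.0018  0.1246] gap 0.0387 F [-0.7  1.1 -2.1]
cradle_yellow 0.12 xyz [-0.143, 0.0044, -0.0348] rot [-0.0078, -0.165, -0.0]
```

```bash
python3 -m crank '[{"xyz":[-0.143,0.0045,-0.035],"delta_rot":[0,-0.165,0]},{"xyz":[-0.143,0.0045,-0.035],"delta_rot":[0,-0.165,0]},{"xyz":[-0.143,0.0045,-0.035],"delta_rot":[-0.008,-0.165,0]},{"xyz":[-0.143,0.0045,-0.035],"delta_rot":[-0.008,-0.165,0]},{"xyz":[-0.143,0.0045,-0.035],"delta_rot":[-0.008,-0.165,0]}]' 1; python3 go.py cradle_yellow:.013
```

```text
time_s: 13.6
eef_pos: [0.6223, 0.1443, 0.1198]
eef_rot: [-1.189, 1.241, -1.241]
wrist_force: [0.0, -0.3, -2.3]
finger_gap: 0.0383
t 13.6 q6 1.75 tcp [0.6223 0.1443 0.1198] gap 0.0383 F [ 0.  -0.3 -2.3]
cradle_yellow 0.013 xyz [-0.001, 0.1068, 0.0003] rot [0.0005, -0.0005, 0.0004]
```

```bash
python3 -m crank '[{"xyz":[-0.001,0.05,0],"delta_rot":[0,0,0]},{"xyz":[-0.001,0.09,0],"delta_rot":[0,0,0]},{"xyz":[-0.001,0.1065,0],"delta_rot":[0,0,0]},{"xyz":[-0.001,0.1065,0],"delta_rot":[0,0,0]}]' 1; python3 -m crank '[{"xyz":[0,0,0],"delta_rot":[0,0,0]},{"xyz":[0,0,0],"delta_rot":[0,0,0]},{"xyz":[0,0,0],"delta_rot":[0,0,0]},{"xyz":[0,-0.04,0],"delta_rot":[0,0,0]},{"xyz":[0,-0.1,0],"delta_rot":[0,0,0]},{"xyz":[0,-0.13,0],"delta_rot":[0,0,0]}]' 0.1; python3 go.py handset_red:.15
python3 - <<'E'
from h import *
cv2.imwrite("pics/w6.png",arm.read_camera("wrist"))
E
```

```text
time_s: 14.1
eef_pos: [0.6225, 0.144, 0.0132]
eef_rot: [-1.189, 1.243, -1.242]
wrist_force: [0.1, -0.1, -0.7]
finger_gap: 0.0387
time_s: 14.85
eef_pos: [0.6236, 0.1443, 0.1465]
eef_rot: [-1.186, 1.24, -1.243]
wrist_force: [0.5, -0.7, -0.5]
finger_gap: 0.0771
t 14.85 q6 1.75 tcp [0.6236 0.1443 0.1465] gap 0.0771 F [ 0.5 -0.7 -0.5]
handset_red 0.15 xyz [-0.1581, -0.004, -0.2031] rot [-0.0026, 0.4156, -0.0006]
```

View pics/w6.png

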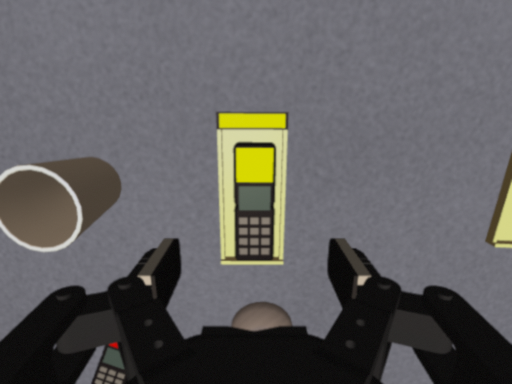

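Yellow is seated at (254,200) in its cradle, and the cup and bell stand untouched. Red is next.

```bash
python3 -m crank '[{"xyz":[-0.158,-0.004,-0.203],"delta_rot":[0,0.416,0]},{"xyz":[-0.158,-0.004,-0.203],"delta_rot":[0,0.416,0]},{"xyz":[-0.158,-0.004,-0.203],"delta_rot":[0,0.416,0]},{"xyz":[-0.158,-0.004,-0.203],"delta_rot":[0,0.416,0]},{"xyz":[-0.158,-0.004,-0.203],"delta_rot":[0,0.416,0]},{"xyz":[-0.158,-0.004,-0.203],"delta_rot":[-0.003,0.416,0]},{"xyz":[-0.158,-0.004,-0.203],"delta_rot":[-0.003,0.416,0]}]' 0.1; python3 go.py handset_red:.009
```

```text
time_s: 15.78
eef_pos: [0.4302, 0.3108, 0.1523]
eef_rot: [-0.95, 1.539, -1.541]
wrist_force: [0.3, -0.6, 0.5]
finger_gap: 0.0771
t 15.78 q6 2.55 tcp [0.4302 0.3108 0.1523] gap 0.0771 F [ 0.3 -0.6  0.5]
handset_red 0.009 xyz [0.001, 0.1433, -0.0028] rot [-0.0028, -0.0013, -0.0027]
```

```bash
python3 -m crank '[{"xyz":[0.001,0.06,-0.003],"delta_rot":[-0.003,0,-0.003]},{"xyz":[0.001,0.11,-0.003],"delta_rot":[-0.003,0,-0.003]},{"xyz":[0.001,0.143,-0.003],"delta_rot":[-0.003,0,-0.003]},{"xyz":[0.001,0.143,-0.003],"delta_rot":[-0.003,0,-0.003]}]' 0.1;  python3 -m crank '[{"xyz":[0,0,0],"delta_rot":[0,0,0]},{"xyz":[0,0,0],"delta_rot":[0,0,0]},{"xyz":[0,0,0],"delta_rot":[0,0,0]},{"xyz":[0,0,0],"delta_rot":[0,0,0]},{"xyz":[0,0,0],"delta_rot":[0,0,0]},{"xyz":[0,-0.05,0],"delta_rot":[0,0,0]},{"xyz":[0,-0.11,0],"delta_rot":[0,0,0]},{"xyz":[0,-0.14,0],"delta_rot":[0,0,0]},{"xyz":[0,-0.14,0],"delta_rot":[0,0,0]}]' 1; python3 go.py cradle_red:.15
```

```text
time_s: 16.27
eef_pos: [0.4273, 0.31, 0.0074]
eef_rot: [-0.958, 1.543, -1.543]
wrist_force: [0.1, 0.8, 0.7]
finger_gap: 0.0765
time_s: 17.4
eef_pos: [0.4291, 0.3111, 0.1507]
eef_rot: [-0.951, 1.541, -1.541]
wrist_force: [0.8, -1.0, -1.7]
finger_gap: 0.0387
t 17.4 q6 2.55 tcp [0.4291 0.3111 0.1507] gap 0.0387 F [ 0.8 -1.  -1.7]
cradle_red 0.15 xyz [0.3294, 0.0006, 0.386] rot [-0.0012, -0.3866, -0.0011]
```

```bash
python3 -m crank '[{"xyz":[0.329,0,0.386],"delta_rot":[0,-0.387,0]},{"xyz":[0.329,0,0.386],"delta_rot":[0,-0.387,0]},{"xyz":[0.329,0,0.386],"delta_rot":[0,-0.387,0]},{"xyz":[0.329,0,0.386],"delta_rot":[0,-0.387,0]},{"xyz":[0.329,0,0.386],"delta_rot":[0,-0.387,0]},{"xyz":[0.329,0,0.386],"delta_rot":[0,-0.387,0]},{"xyz":[0.329,0,0.386],"delta_rot":[0,-0.387,0]},{"xyz":[0.329,0,0.386],"delta_rot":[0,-0.387,0]},{"xyz":[0.329,0,0.386],"delta_rot":[0,-0.387,0]},{"xyz":[0.329,0,0.386],"delta_rot":[0,-0.387,0]}]' 1; python3 go.py cradle_red:.013
python3 - <<'E'
from h import *
c=arm.get_calibration("wrist");w=arm.read_camera("wrist")
p=json.load(open("poses.json"))["cradle_red"]
for b in CR:
    q=cv2.convexHull(proj(c,b@Ro.from_euler('z',p[3]).as_matrix().T+p[:3]).astype(np.float32))
    cv2.polylines(w,[np.round(q).astype(np.int32)],True,(255,0,0))
cv2.imwrite("pics/w7.png",w)
E
```

```text
time_s: 18.65
eef_pos: [0.6274, -0.1576, 0.1497]
eef_rot: [-1.17, 1.267, -1.267]
wrist_force: [0.2, 0.2, -1.4]
finger_gap: 0.0387
t 18.65 q6 1.31 tcp [ 0.6274 -0.1576  0.1497] gap 0.0387 F [ 0.2  0.2 -1.4]
cradle_red 0.013 xyz [-0.0013, 0.1367, -0.0004] rot [-0.0008, -0.0019, -0.0009]
```

View pics/w7.png

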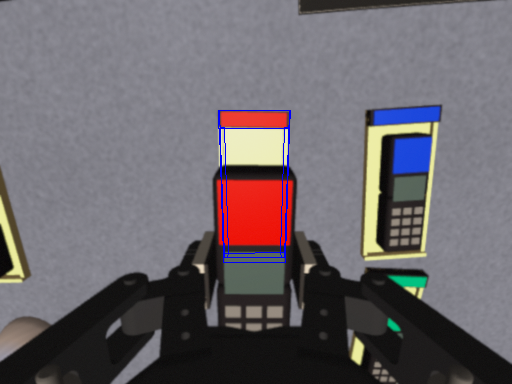

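Aligned over the red cradle (tag at 254,119). Red sits about 2–3 mm rearward in the grip, so I add 2 mm forward.

```bash
python3 -m crank '[{"xyz":[-0.001,0.06,0.002],"delta_rot":[0,0,0]},{"xyz":[-0.001,0.11,0.002],"delta_rot":[0,0,0]},{"xyz":[-0.001,0.136,0.002],"delta_rot":[0,0,0]},{"xyz":[-0.001,0.137,0.002],"delta_rot":[0,0,0]}]' 1; python3 -m crank '[{"xyz":[0,0,0],"delta_rot":[0,0,0]},{"xyz":[0,0,0],"delta_rot":[0,0,0]},{"xyz":[0,0,0],"delta_rot":[0,0,0]},{"xyz":[0,-0.04,0],"delta_rot":[0,0,0]},{"xyz":[0,-0.1,0],"delta_rot":[0,0,0]},{"xyz":[0,-0.15,0],"delta_rot":[0,0,0]},{"xyz":[0,-0.15,-0.15],"delta_rot":[0,0,0]},{"xyz":[0,-0.15,-0.2],"delta_rot":[0,0,0]},{"xyz":[0,-0.15,-0.2],"delta_rot":[0,0,0]},{"xyz":[0,-0.15,-0.2],"delta_rot":[0,0,0]}]' 0.1
python3 - <<'E'
from h import *
P=json.load(open("poses.json"))
im={c:arm.read_camera(c) for c in("top","scene","wrist")}
t=im["top"].copy()
for n in ("bell","cup"): print(n,[(np.round(r["point"],1),round(r["confidence"],2)) for r in arm.regions_of(n,"top")[:1]])
o=np.vstack([cv2.resize(im["top"][100:300,90:450],(720,400))]);cv2.imwrite("pics/end_top.png",o)
s=cv2.resize(im["scene"][80:300,120:330],None,fx=2.6,fy=2.6,interpolation=cv2.INTER_CUBIC);cv2.imwrite("pics/end_scene.png",s)
E
```

```text
time_s: 19.2
eef_pos: [0.6275, -0.1534, 0.0109]
eef_rot: [-1.173, 1.269, -1.262]
wrist_force: [-0.1, 1.2, -0.4]
finger_gap: 0.039
time_s: 20.45
eef_pos: [0.4246, -0.1375, 0.1617]
eef_rot: [-1.173, 1.271, -1.261]
wrist_force: [1.3, -0.5, 0.4]
finger_gap: 0.0767
bell [(array([208.6, 245.4]), 0.66)]
cup [(array([129.2, 156.3]), 0.78)]
```

View pics/end_top.png

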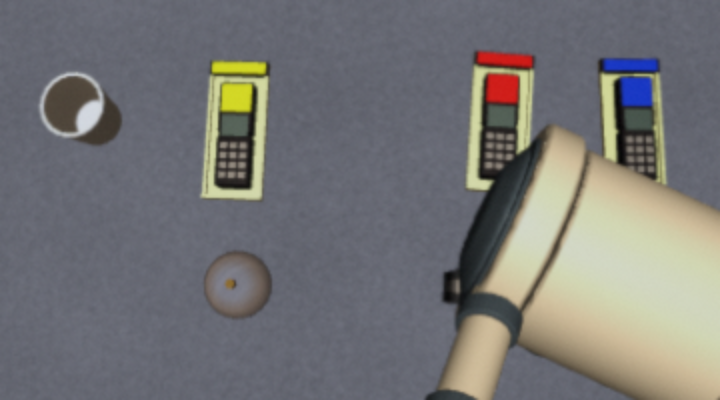

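View pics/end_scene.png

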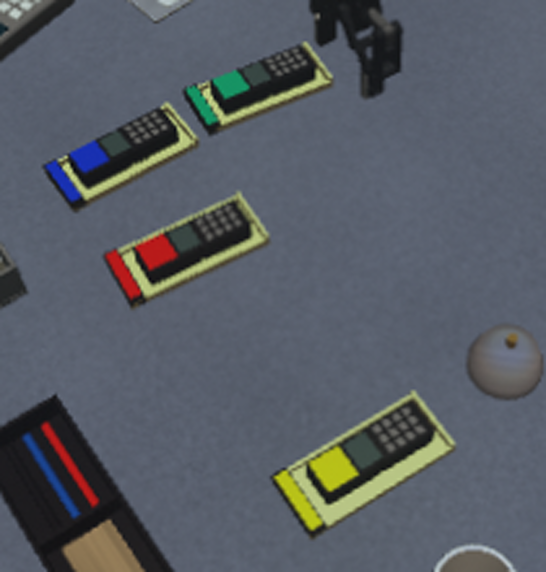

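All four are in the matching cradles, sticker to tag, and the cup and bell are unmoved. The arm hides the teal cradle and some tails in the top view. I move it back to the start area and check sticker positions numerically.

```bash
python3 -m crank '[{"xyz":[0,-0.06,0],"delta_rot":[0,0,0]},{"xyz":[0.4,-0.08,-0.12],"delta_rot":[0,0,0]},{"xyz":[0.4,-0.08,-0.12],"delta_rot":[0,0,0]},{"xyz":[0.4,-0.08,-0.12],"delta_rot":[0,0,0]},{"xyz":[0.4,-0.08,-0.12],"delta_rot":[0,0,0]},{"xyz":[0.4,-0.08,-0.12],"delta_rot":[0,0,0]},{"xyz":[0.4,-0.08,-0.12],"delta_rot":[0,0,0]},{"xyz":[0.4,-0.08,-0.12],"delta_rot":[0,0,0]},{"xyz":[0.4,-0.08,-0.12],"delta_rot":[0,0,0]},{"xyz":[0.4,-0.08,-0.12],"delta_rot":[0,0,0]}]' 0.1
python3 - <<'E'
from h import *
P=json.load(open("poses.json"));cal={c:arm.get_calibration(c) for c in("top","scene")}
old={c:cv2.imread(f"pics/{c}.png") for c in cal};new={c:arm.read_camera(c) for c in cal}
cv2.imwrite("pics/end2.png",cv2.resize(new["top"][110:300,180:440],(780,570),interpolation=cv2.INTER_CUBIC))
hue=dict(red=0,teal=80,blue=115,yellow=30)
def stick(im,c,p,z,h):
    R=Ro.from_euler('z',p[3]).as_matrix(); g=cv2.cvtColor(im[c],cv2.COLOR_BGR2HSV).astype(int)
    dh=np.abs(g[...,0]-h);dh=np.minimum(dh,180-dh); m=((dh<13)&(g[...,1]>165)&(g[...,2]>80))
    u=proj(cal[c],(R@[.028,0,z]+[p[0],p[1],0])[None])[0]
    n,l,st,ce=cv2.connectedComponentsWithStats(m.astype(np.uint8),connectivity=4)
    i=min((i for i in range(1,n) if st[i,4]>60),key=lambda i:np.hypot(*(ce[i]-u)))
    X=ray(cal[c],ce[i],z)
    return (R.T@(X-[p[0],p[1],0]))[:2]*1000,st[i,4]
for col,h in hue.items():
    for c in cal:
        a,n1=stick(old,c,P["handset_"+col],.026,h);b,n2=stick(new,c,P["cradle_"+col],.030,h)
        print(col,c,"in handset",a.round(1),n1,"in cradle",b.round(1),n2,"offset mm",(b-a).round(1))
s=arm.sense();print(s["time_s"],s["eef_pos"])
E
```

```text
time_s: 21.95
eef_pos: [0.2808, -0.5289, 0.2407]
eef_rot: [-1.171, 1.267, -1.263]
wrist_force: [0.2, 0.8, 0.5]
finger_gap: 0.0769
red top in handset [26.2 -0.3] 234 in cradle [24.6  2.8] 229 offset mm [-1.6  3.1]
red scene in handset [27.6 -0.1] 189 in cradle [25.8  0.5] 131 offset mm [-1.8  0.6]
teal top in handset [25.8 -0.1] 239 in cradle [25.4  1.9] 230 offset mm [-0.4  2. ]
teal scene in handset [26.1 -1.3] 132 in cradle [26.6 -1.2] 91 offset mm [0.5 0.1]
blue top in handset [28.7  0.4] 256 in cradle [27.6  0.5] 214 offset mm [-1.1  0.1]
blue scene in handset [28.  -1.6] 117 in cradle [28.  -2.9] 110 offset mm [ 0.  -1.3]
yellow top in handset [26.3  0.5] 230 in cradle [23.8 -1.9] 215 offset mm [-2.5 -2.3]
yellow scene in handset [27.7 -0.4] 161 in cradle [25.2 -3.2] 194 offset mm [-2.6 -2.8]
22.05 [ 0.28099173 -0.52816373  0.24104358]
```

View pics/end2.png

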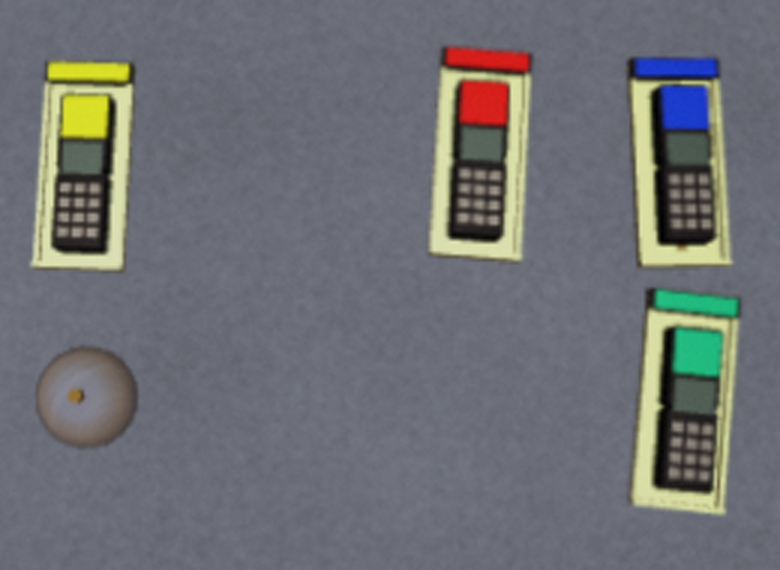

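The unobstructed top view shows all four handsets inside their cradles, each centred to within about 3 mm of the 10 mm play. The two views agree on the height.

```bash
python3 -c "
from cell import arm
print(arm.hand_in(),arm.sense()['time_s'])"
```

```text
the job is handed in; nothing more can be done
the job is handed in; nothing more can be done
```

All four handsets are back in the cradles that match their stickers: keypad up, flat, sticker at the tagged end. I handed the job in at about 22 s of the 112 s allowed.

**Final checks:**
- **Position:** the top and scene pictures put every handset within about 3 mm of its cradle's centre; 10 mm of play is allowed. The two views agree to within 2.5 mm with the handsets taken as lying on the floor. Flatness rests on that and on the pictures; I did not measure it directly.
- **Cup and bell:** both stand where they were, with detections within about 1 px of the start.
- **Robot:** it was parked clear of everything with the gripper empty. The highest wrist force I read was about 16 N, while gripping the first handset.

**What disagreed:**
- **Teal cradle:** the network first reported the blue cradle as the teal one in the top view. A second detection, checked against the picture, fixed that.
- **Teal handset:** the network missed it in the top view, and its handset outlines fitted loosely. I used colour segmentation for all four handsets instead.

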